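Check-weigh the brass bush and confirm on the membrane key

TASK

Check-weigh the brass bush: pick it up, stand it upright, flange down, in the middle of the bench scale's steel pan and let go of it without dropping it from a height. Then, with the bush left standing there, press the green membrane key on the scale's keypad from above, firmly (about 6 to 10 newtons, it hardly moves; not hard enough to crack it), hold it for a second and come clear. Never press the red key.

Things in the scene. Friction and masses are not known exactly. Their poses are not given: they have to be found in the camera images.
- bush_center (a point): centre (half-way up) of the brass bush: a yellow-metal hollow cylinder, standing upright on the bench, 66 mm high in all, stem 38 mm in diameter (bore 24 mm) on a flange at its foot 50 mm in diameter and 7 mm thick; about 0.45 kg. z is its axis, up. A steel bush and a black plastic bush of the same shape stand near by.
- pan (a point): centre of the top face of the scale's steel pan, 170 mm (along its x) by 210 mm (along its y), flat, no rim, 75 mm above the bench. x points away from the keypad, level; z up. The grey scale body under it is 290 by 240 mm and 60 mm high and does not move; the keypad is at its end towards the robot, 163 mm from the pan's centre along -x.
- key_green: the green key on the scale's keypad: origin at the centre of its flat top face, a level square pad 36 mm by 36 mm, sides along x and y (the same directions as the pan's), standing 5 mm proud of the keypad around it, 66.5 mm above the bench. Pressed straight down it gives 1.5 mm at most, at about 6 N, then is solid; it registers when at least 4 N stays on it for 0.3 s, and cracks above 45 N. Use the closed fingers.
- key_red: the red key (clears the reading), same size and shape, 80 mm from the green one centre to centre along the keypad's y; the two may be either way round. Origin at the centre of its top face.
Things that resemble listed ones, but are neither listed nor needed, are in the scene too. There is more than one size of the part that bears bush_center; the job needs the largest.

How it is judged:
By the outcome, as a careful person would: the job done as asked, in the order asked, and still so for the second after the job is handed in, with the robot touching nothing.
It also fails if it takes over 48 s, if anything falls off the work surface, if the arm or the gripper's body presses on something with over 40 N, if the wrist force passes 120 N, or if a joint passes its speed limit or range.

ROBOT

A 6-joint arm with a two-finger parallel gripper is mounted at the origin on the work surface. World frame = base frame: x ahead of the robot, y to its left, z up, the work surface at z = 0. Lengths are in m, angles in rad, forces in N, time in s.
With the tool pointing down it reaches from about 0.35 to 0.85 m from the base axis. Payload 8.1 kg.
Tool frame: the origin (TCP) lies at the very end of the fingers, on their centre line; the grasp point (between the pads) lies 19 mm behind it; x points along the fingers, y is the direction in which the jaws open and shut, and the axes are right-handed (so a half turn about x gives the same grasp; the last joint's range is limited). The gripper opens to 93 mm and grips with 3 to 60 N. Pads are 15 mm wide; open, the fingers measure 128 mm over their backs; the gripper's body (75 mm by 188 mm) begins 65 mm behind the grasp point.
Start: joints at [-1.37, 0.13, 1.488, -0, 1.523, -0.085], TCP at [0.169, -0.576, 0.219] pointing down, gripper open.
Joint ranges: [-2.96, 2.96], [-0.89, 2.26], [0.02, 2.5], [-1.34, 4.48], [0, 2.73], [-2.66, 2.66]. Speed limits (rad/s): [2.39, 2.39, 2.79, 3.14, 3.14, 3.14].

INTERFACE

Orientations are given as a rotation vector (axis times angle).
In Python, from plant import * gives the robot as it stands. The module is installed in compiled form; this text tells all that it offers.
- The arm moves only by the tool apply_moves, never from a script. Its argument "series" is a list of rows, each an object with "jaw": the gripper's target within -1 to 1 (shut at 1, half-way at 0, fully open at -1); "linear": the shift along the tool's x, y, z normalised to -1 to 1, where 1 is 0.6 m, a list of three; "roll": the turn about the tool's x normalised to -1 to 1, where 1 is 30 degrees. A call has 1 to 20 rows; each row is the pose to reach, as a shift and turn from the pose measured when the call began, along the tool's axes at that moment; what a row does not reach only later rows make up. A row lasts 1/8 s, in which the tool goes at most 62.5 mm and 10.7 degrees, less where a joint would pass 70% of its speed; a pose out of reach is approached as far as the arm can. A call with a number of a shift or a turn outside -1 to 1 is refused whole. A call with a gripper value outside its range is refused whole. The fingers move at their own pace and stop on an object; "force" is the grip in N (left out, the last holds). Time passes only in rows, so rows that repeat a pose let the fingers close. It gives the time, the measured TCP pose, the force and the opening at its end, in the units of the state.
- read_state(): the state, without advancing time (a new reading comes with each control period).
- read_camera(name): name is "side" or "top" or "wrist"; returns a dict with "pixels" (384x512x3 uint8, blue, green, red), "intrinsics" (3x3 intrinsics, pixels), "rvec" (rotation vector, rad) and "tvec" (3), from world to camera coordinates, as OpenCV has them; the wrist camera has in their place "tool_from_camera" (4x4, takes a point from camera to tool coordinates, whose origin is the TCP and whose axes are the tool frame's). Camera axes: x right, y down, z forward; pixel columns grow to the right and rows downward; lengths in m; the calibration is good to about 2 mm. A picture is of the moment at which its call begins: read the wrist's pose just before it. There is no depth.
- close_job(): hands the job in, once; it reports no verdict.
The state is a dict: "t": time; "q": joint angles; "dq": joint speeds; "joint_torque": joint torques, N m; "tool_pos": TCP position; "orientation": TCP orientation; "force": force on the tool from outside, world axes, zero at the start; "wrist_torque": the same for the moment, N m; "opening": finger opening in m.
Only numpy, scipy, OpenCV 4.12 (cv2) and the standard library are available. Lean on these libraries where they do the work, as an engineer would, in place of code of your own. Each camera call takes 0.05 s, during which the arm holds its last target. There are 200 camera calls.

## Working session

There is one attempt and no reset: what is moved stays moved. The work goes in short steps, Python scripts to look and compute and a tool call to move; the robot and the scene stay as the last step left them, time stands still between calls to the robot, and variables do not carry over. Pictures are saved under pics/ and viewed, about 8 in all and at most 12, crops included, and the job is handed in when it is done.

Besides the shell and the picture viewer there is one more tool, called after "Call:" as name([rows], argument=value, ...), one row to a line, values as JSON. apply_moves: Moves the arm, as the interface text tells. Its arguments: {"type":"object","properties":{"series":{"type":"array"},"force":{"type":"number"}},"required":["series"]}

```bash
mkdir -p pics
cat > h.py <<'E'
import numpy as np, cv2
from plant import *
from scipy.spatial.transform import Rotation as R
def cam(n):
    s=read_state(); c=read_camera(n); K=np.array(c["intrinsics"])
    if n=="wrist":
        T=np.eye(4);T[:3,:3]=R.from_rotvec(s["orientation"]).as_matrix();T[:3,3]=s["tool_pos"]
        W=T@np.array(c["tool_from_camera"])
    else:
        M=np.eye(4);M[:3,:3]=R.from_rotvec(np.ravel(c["rvec"])).as_matrix();M[:3,3]=np.ravel(c["tvec"]);W=np.linalg.inv(M)
    return np.array(c["pixels"]),K,W
def ray(K,W,u,v,z):
    d=W[:3,:3]@np.linalg.inv(K)@[u,v,1]; o=W[:3,3]; return o+d*(z-o[2])/d[2]
def proj(K,W,p):
    q=np.linalg.inv(W)@np.append(p,1); q=K@q[:3]; return q[:2]/q[2]
E
python3 - <<'E'
from h import *
s=read_state();print({k:np.round(v,3).tolist() for k,v in s.items()})
a=[]
for n in("top","side","wrist"):
    p,K,W=cam(n); np.savez(f"{n}0.npz",p=p,K=K,W=W);a.append(p); print(n,np.round(W,3).tolist(),K[0,0])
cv2.imwrite("pics/top0.png",cv2.resize(a[0],(800,600)))
cv2.imwrite("pics/side0.png",cv2.resize(a[1],(800,600)))
E
```

```text
{'t': 0.0, 'q': [-1.37, 0.131, 1.489, 0.0, 1.523, -0.085], 'dq': [-0.001, 0.001, 0.001, -0.0, -0.0, 0.003], 'joint_torque': [-0.001, -55.983, -49.177, 0.077, 0.035, -0.0], 'tool_pos': [0.169, -0.575, 0.218], 'orientation': [2.069, 0.3, -2.069], 'force': [0.849, 0.427, 0.437], 'wrist_torque': [0.016, 0.007, 0.015], 'opening': 0.093}
top [[0.084, -0.974, 0.212, 0.357], [-0.996, -0.082, 0.019, -0.05], [-0.002, -0.212, -0.977, 1.025], [0.0, 0.0, 0.0, 1.0]] 449.27270402660093
side [[0.912, -0.284, 0.298, 0.317], [-0.411, -0.641, 0.648, -0.611], [0.007, -0.713, -0.701, 0.691], [0.0, 0.0, 0.0, 1.0]] 441.148824925137
wrist [[0.282, -0.919, -0.276, 0.246], [-0.959, -0.271, -0.078, -0.552], [-0.003, 0.286, -0.958, 0.383], [0.0, 0.0, 0.0, 1.0]] 276.36538789400294
```

View pics/top0.png

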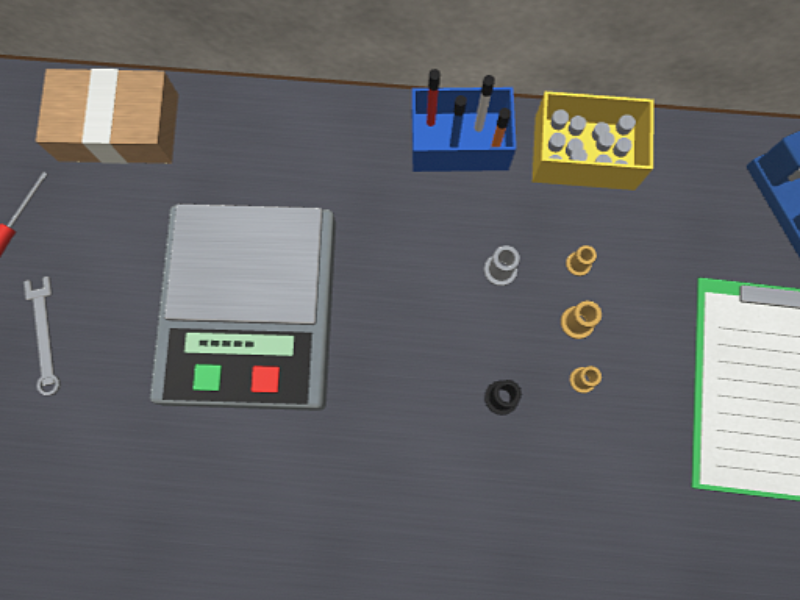

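View pics/side0.png

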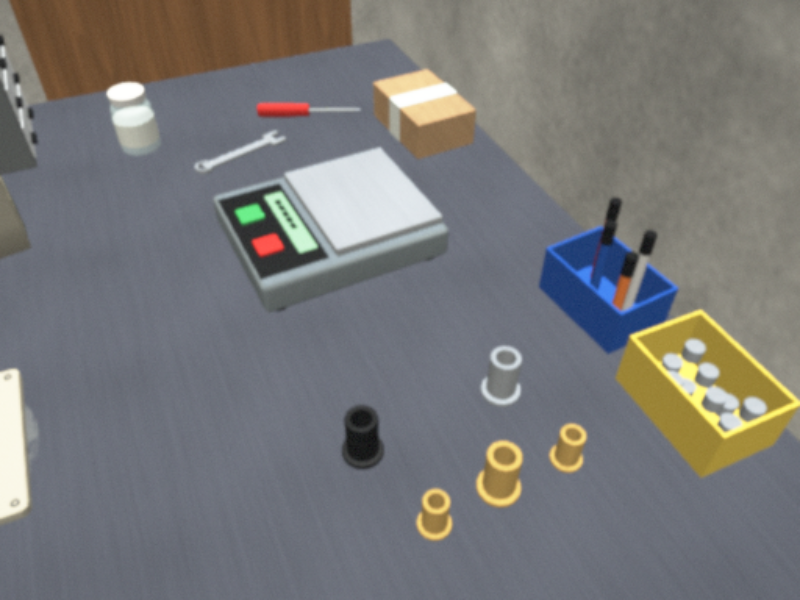

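Brass-coloured candidates in top0 (800-px scale): (581,260) small, (581,319) largest, (585,378) small; also the steel (503,264) and black (503,396) bushes. By the description it is the middle one. The green key is at (207,378), the red at (265,379).

Run:
```python
from h import *
def blobs(p,lo,hi,amin=60):
    m=cv2.inRange(cv2.cvtColor(p,cv2.COLOR_BGR2HSV),lo,hi); m=cv2.morphologyEx(m,cv2.MORPH_CLOSE,np.ones((3,3)))
    n,l,st,c=cv2.connectedComponentsWithStats(m); return [(l==i,st[i],c[i]) for i in range(1,n) if st[i,4]>amin]
D={n:np.load(n+"0.npz") for n in("top","side")}
for n,d in D.items():
    p,K,W=d["p"],d["K"],d["W"]
    for nm,lo,hi,z in(("brass",(10,90,90),(24,255,255),.033),("green",(50,120,90),(75,255,255),.0665),("red",(0,150,120),(6,255,255),.0665)):
        for m,st,c in blobs(p,lo,hi):
            print(n,nm,c.round(1),st[4],st[:4],ray(K,W,*c,z)[:2].round(4))
            if nm=="brass":  # flange circle: hull points cast to flange top, and extents
                h=cv2.convexHull(np.argwhere(m)[:,::-1].astype(np.int32))[:,0]
    # pan : bright low-sat
    hsv=cv2.cvtColor(p,cv2.COLOR_BGR2HSV)
    m=cv2.inRange(hsv,(0,0,150),(180,40,255)); m=cv2.morphologyEx(m,cv2.MORPH_OPEN,np.ones((5,5)))
    k,l,st,c=cv2.connectedComponentsWithStats(m)
    for i in range(1,k):
        if st[i,4]>1500:
            cn=cv2.findContours((l==i).astype(np.uint8),0,2)[0][0]
            q=np.array([ray(K,W,*x,.075)[:2] for x in cn[:,0]],np.float32)
            r=cv2.minAreaRect(q); print(n,"pan?",c[i].round(),st[i,4],np.round(r[0],4),np.round(r[1],4),round(r[2],2))
p=D["top"]["p"][145:270,300:400]; s=D["side"]["p"][210:350,200:400]
cv2.imwrite("pics/crop.png",np.hstack([cv2.resize(p,(320,400)),cv2.resize(s,(470,400))]))
```

```text
top brass [40.7 73.1] 1637 [23 44 40 59] [0.8386 0.5154]
top brass [88.3 74.1] 1753 [71 45 39 59] [0.8456 0.4008]
top brass [380.2  90.2] 2566 [340  58  79  64] [ 0.8619 -0.3001]
top brass [318.3  87. ] 61 [315  81   8  13] [ 0.8579 -0.1527]
top brass [371.5 166.4] 270 [362 157  20  20] [ 0.6709 -0.2852]
top brass [371.4 204.1] 468 [359 192  26  25] [ 0.5825 -0.2875]
top brass [374.1 242. ] 267 [365 234  20  18] [ 0.4974 -0.2962]
top green [458.1 243.3] 1043 [443 178  69 143] [ 0.5047 -0.4666]
top green [132.1 241.1] 281 [124 233  18  17] [0.4511 0.2282]
top red [  2.2 149.4] 73 [  0 143   8  17] [0.631  0.5476]
top red [169.1 242.2] 283 [161 234  18  17] [0.4555 0.149 ]
top pan? [156. 168.] 6924 [0.6156 0.1982] [0.1678 0.2086] 2.99
top pan? [480. 253.] 7495 [ 0.4938 -0.5089] [0.1295 0.2611] 87.97
side brass [107.4  23.4] 9716 [  6   0 219  64] [0.47   0.9802]
side brass [243.6  65.9] 177 [240  53   9  28] [0.7877 0.5147]
side brass [280.   81.1] 1287 [257  62  47  39] [0.8491 0.3918]
side brass [398.2 185.5] 117 [394 176  10  21] [ 0.8893 -0.1042]
side brass [449.1 251.4] 5338 [394 198 118 107] [ 0.865  -0.2912]
side brass [363.7 286.8] 520 [352 271  23  31] [ 0.6729 -0.2913]
side brass [320.1 303.6] 952 [305 282  29  43] [ 0.5859 -0.2894]
side brass [277.9 329.6] 576 [267 313  22  33] [ 0.4992 -0.3032]
side green [159.6 136.5] 188 [150 130  20  14] [0.4547 0.2301]
side red [180.5  69.7] 236 [165  66  32   8] [0.592  0.5087]
side red [171.  156.2] 224 [161 149  21  16] [0.4585 0.1504]
side pan? [231. 126.] 3917 [0.6191 0.2007] [0.1748 0.2163] 3.06
```

View pics/crop.png

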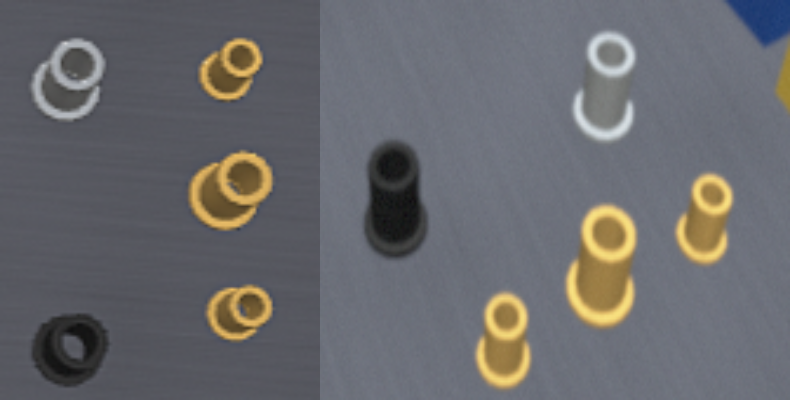

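The crop confirms it: the middle brass bush is clearly larger than its two brass neighbours (flange about 25% wider), upright with the flange down. The jaws should open along world y, because the neighbours stand along ±x. I'll first go above it and look with the wrist camera.

```bash
cat >> h.py <<'E'
def plan(p,ydir=None):
    s=read_state(); T=R.from_rotvec(s["orientation"]).as_matrix()
    print("t",round(s["t"],2),"pos",np.round(s["tool_pos"],4),"F",np.round(s["force"],1),"open",round(s["opening"],4))
    print("axes x,y,z:",T.T.round(3).tolist())
    print("linear",np.round(T.T@(np.array(p)-s["tool_pos"])/.6,4))
    if ydir is not None:
        y=T.T@np.append(ydir,0.); a=np.degrees(np.arctan2(y[2],y[1])); a=(a+90)%180-90; print("roll deg",round(a,2),"norm",round(a/30,4),"q6",round(s["q"][5],3))
E
python3 -c "
from h import *
plan([.555,-.288,.20],[0,1])"
```

```text
t 0.15 pos [ 0.1691 -0.5752  0.2178] F [ 1.3  1.1 -1. ] open 0.0933
axes x,y,z: [[-0.0, 0.001, -1.0], [0.282, -0.959, -0.001], [-0.959, -0.282, -0.0]]
linear [ 0.0302 -0.2779 -0.7521]
roll deg 16.37 norm 0.5458 q6 -0.085
```

Call:
apply_moves([
  {"jaw": -1, "linear": [0.03, -0.278, -0.752], "roll": 0.546},
  {"jaw": -1, "linear": [0.03, -0.278, -0.752], "roll": 0.546},
  {"jaw": -1, "linear": [0.03, -0.278, -0.752], "roll": 0.546},
  {"jaw": -1, "linear": [0.03, -0.278, -0.752], "roll": 0.546},
  {"jaw": -1, "linear": [0.03, -0.278, -0.752], "roll": 0.546},
  {"jaw": -1, "linear": [0.03, -0.278, -0.752], "roll": 0.546},
  {"jaw": -1, "linear": [0.03, -0.278, -0.752], "roll": 0.546},
  {"jaw": -1, "linear": [0.03, -0.278, -0.752], "roll": 0.546},
  {"jaw": -1, "linear": [0.03, -0.278, -0.752], "roll": 0.546},
  {"jaw": -1, "linear": [0.03, -0.278, -0.752], "roll": 0.546},
  {"jaw": -1, "linear": [0.03, -0.278, -0.752], "roll": 0.546},
  {"jaw": -1, "linear": [0.03, -0.278, -0.752], "roll": 0.546},
])

```text
t: 1.65
tool_pos: [0.5542, -0.289, 0.2003]
orientation: [-2.22, 0.001, 2.22]
force: [-0.4, 0.4, 0.2]
opening: 0.0934
```

Run:
```python
from h import *
p,K,W=cam("wrist"); np.savez("wrist1.npz",p=p,K=K,W=W); print(W.round(3).tolist())
m=cv2.inRange(cv2.cvtColor(p,cv2.COLOR_BGR2HSV),(10,90,90),(24,255,255));m=cv2.morphologyEx(m,cv2.MORPH_CLOSE,np.ones((3,3)))
n,l,st,c=cv2.connectedComponentsWithStats(m)
for i in range(1,n):
    if st[i,4]>150: print(c[i].round(1),st[i],ray(K,W,*c[i],.033)[:2].round(4))
for q in((.584,-.288,.066),(.584,-.288,0)): print(proj(K,W,q).round(1))
cv2.imwrite("pics/w1.png",p)
plan([.584,-.288,.20],[0,1])
```

```text
[[-0.002, -0.958, -0.287, 0.634], [-1.0, 0.001, 0.003, -0.288], [-0.003, 0.287, -0.958, 0.365], [0.0, 0.0, 0.0, 1.0]]
[250.8  74.6] [235  55  32  38 715] [ 0.6752 -0.2847]
[252.  152.1] [ 233  131   39   44 1134] [ 0.5895 -0.2858]
[259.8 216.6] [246 199  28  37 805] [ 0.5071 -0.2956]
[ 76.7 308. ] [ 71 279  18  54 315] [ 0.3675 -0.0342]
[423.5 305.5] [404 278  33  55 845] [ 0.3718 -0.5288]
[377.6 361. ] [ 228  346  284   27 6440] [ 0.2716 -0.4764]
[253.8 161.3]
[253.9 152.9]
t 1.7 pos [ 0.5543 -0.2889  0.2003] F [-0.6 -0.2  0. ] open 0.093
axes x,y,z: [[-0.0, 0.001, -1.0], [-0.002, -1.0, -0.001], [-1.0, 0.002, 0.0]]
linear [ 0.0006 -0.0016 -0.0495]
roll deg -0.09 norm -0.0031 q6 1.009
```

View pics/w1.png

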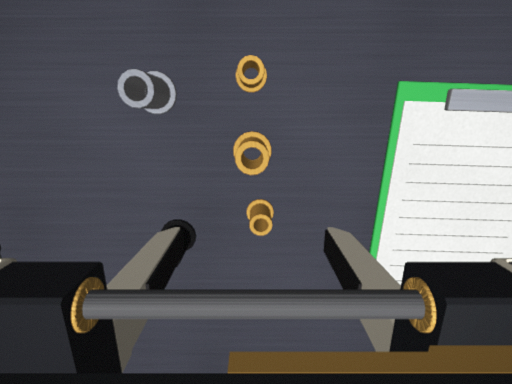

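Wrist view: the big bush has its rim centre at about (252,158) and its flange at (252,150). The brass neighbours are at (250,74) and (260,217), steel at (145,90), black at (180,237). The views combine to about (0.586, -0.287). All are clear of the finger lanes, so I'll descend and grip.

Call:
apply_moves([
  {"jaw": -1, "linear": [0.05, -0.003, -0.053], "roll": 0},
  {"jaw": -1, "linear": [0.12, -0.003, -0.053], "roll": 0},
  {"jaw": -1, "linear": [0.2, -0.003, -0.053], "roll": 0},
  {"jaw": -1, "linear": [0.26, -0.003, -0.053], "roll": 0},
  {"jaw": -1, "linear": [0.292, -0.003, -0.053], "roll": 0},
  {"jaw": -1, "linear": [0.292, -0.003, -0.053], "roll": 0},
  {"jaw": 1, "linear": [0.292, -0.003, -0.053], "roll": 0},
  {"jaw": 1, "linear": [0.292, -0.003, -0.053], "roll": 0},
  {"jaw": 1, "linear": [0.292, -0.003, -0.053], "roll": 0},
  {"jaw": 1, "linear": [0.292, -0.003, -0.053], "roll": 0},
  {"jaw": 1, "linear": [0.292, -0.003, -0.053], "roll": 0},
  {"jaw": 1, "linear": [0.292, -0.003, -0.053], "roll": 0},
], force=30)

```text
t: 3.2
tool_pos: [0.5861, -0.2869, 0.0251]
orientation: [-2.22, 0.0, 2.22]
force: [-0.2, -0.2, -0.5]
opening: 0.0374
```

Run:
```python
from h import *
plan([.586,-.287,.22],[0,1])
p,K,W=cam("side");q=proj(K,W,(.586,-.287,.04)).astype(int);print(q)
cv2.imwrite("pics/s2.png",cv2.resize(p[q[1]-75:q[1]+75,q[0]-100:q[0]+100],(640,480)))
```

```text
t 3.2 pos [ 0.5861 -0.2869  0.0251] F [-0.2 -0.2 -0.5] open 0.0374
axes x,y,z: [[-0.0, 0.001, -1.0], [-0.002, -1.0, -0.001], [-1.0, 0.002, 0.0]]
linear [-3.249e-01 -2.000e-04  1.000e-04]
roll deg -0.09 norm -0.003 q6 1.038
[319 300]
```

View pics/s2.png

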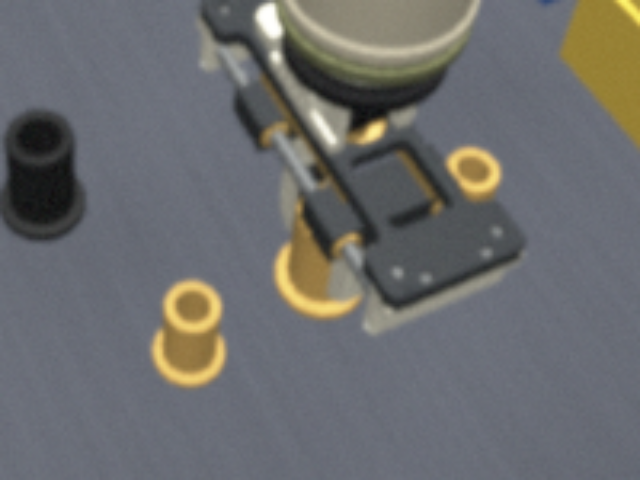

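Closed at 37.4 mm on the 38 mm stem with the flange on the bench. The crop shows the big bush between the fingers and the neighbours undisturbed. Next I'll lift it and carry it over the pan.

Call:
apply_moves([
  {"jaw": 1, "linear": [-0.08, 0, 0], "roll": 0},
  {"jaw": 1, "linear": [-0.17, 0, 0], "roll": 0},
  {"jaw": 1, "linear": [-0.258, -0.03, 0], "roll": 0},
  {"jaw": 1, "linear": [-0.258, -0.1, -0.01], "roll": 0},
  {"jaw": 1, "linear": [-0.258, -0.19, -0.02], "roll": 0},
  {"jaw": 1, "linear": [-0.258, -0.28, -0.03], "roll": 0},
  {"jaw": 1, "linear": [-0.258, -0.37, -0.04], "roll": 0},
  {"jaw": 1, "linear": [-0.258, -0.46, -0.05], "roll": 0},
  {"jaw": 1, "linear": [-0.258, -0.55, -0.05], "roll": 0},
  {"jaw": 1, "linear": [-0.258, -0.64, -0.05], "roll": 0},
  {"jaw": 1, "linear": [-0.258, -0.72, -0.05], "roll": 0},
  {"jaw": 1, "linear": [-0.258, -0.78, -0.05], "roll": 0},
  {"jaw": 1, "linear": [-0.258, -0.81, -0.05], "roll": 0},
  {"jaw": 1, "linear": [-0.258, -0.81, -0.05], "roll": 0},
  {"jaw": 1, "linear": [-0.258, -0.81, -0.05], "roll": 0},
])

```text
t: 5.12
tool_pos: [0.6169, 0.1975, 0.18]
orientation: [-2.219, 0.002, 2.221]
force: [0.7, -0.1, -5.5]
opening: 0.0368
```

Run:
```python
from h import *
plan([.616,.199,.106],[0,1])
p,K,W=cam("side");q=proj(K,W,(.616,.199,.15)).astype(int);print(q)
q=np.maximum(q,[100,75])
cv2.imwrite("pics/s3.png",cv2.resize(p[q[1]-75:q[1]+75,q[0]-100:q[0]+100],(640,480)))
```

```text
t 5.12 pos [0.6169 0.1975 0.18  ] F [ 0.7 -0.1 -5.5] open 0.0368
axes x,y,z: [[-0.001, 0.0, -1.0], [-0.002, -1.0, -0.0], [-1.0, 0.002, 0.001]]
linear [ 0.1234 -0.0025  0.0013]
roll deg -0.14 norm -0.0048 q6 1.804
[227  96]
```

View pics/s3.png

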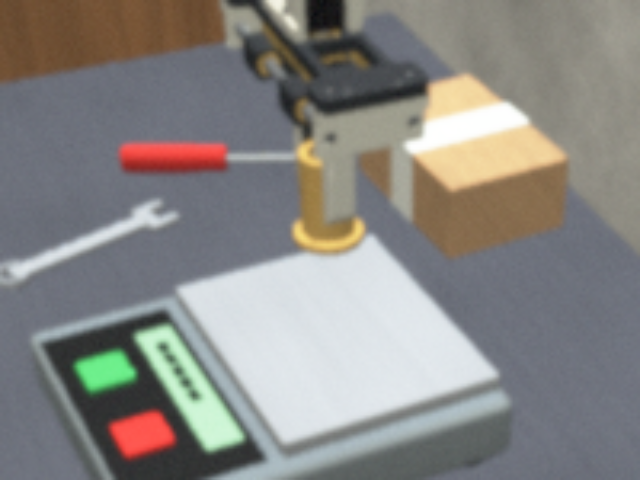

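The bush hangs upright at (325,200), flange down, with the grip centred. I'll lower it to just above the pan.

Call:
apply_moves([
  {"jaw": 1, "linear": [0.05, -0.0025, 0.001], "roll": 0},
  {"jaw": 1, "linear": [0.09, -0.0025, 0.001], "roll": 0},
  {"jaw": 1, "linear": [0.115, -0.0025, 0.001], "roll": 0},
  {"jaw": 1, "linear": [0.125, -0.0025, 0.001], "roll": 0},
  {"jaw": 1, "linear": [0.127, -0.0025, 0.001], "roll": 0},
  {"jaw": 1, "linear": [0.129, -0.0025, 0.001], "roll": 0},
  {"jaw": 1, "linear": [0.129, -0.0025, 0.001], "roll": 0},
])

```text
t: 6.05
tool_pos: [0.6169, 0.199, 0.1037]
orientation: [-2.22, 0.002, 2.219]
force: [-0.2, 0.1, -5.0]
opening: 0.0367
```

Call:
apply_moves([
  {"jaw": 1, "linear": [0.0015, 0, 0], "roll": 0},
  {"jaw": 1, "linear": [0.003, 0, 0], "roll": 0},
  {"jaw": 1, "linear": [0.0045, 0, 0], "roll": 0},
  {"jaw": 1, "linear": [0.0045, 0, 0], "roll": 0},
])

```text
t: 6.55
tool_pos: [0.6167, 0.199, 0.1008]
orientation: [-2.22, 0.002, 2.219]
force: [0.3, -0.2, -4.6]
opening: 0.0365
```

Call:
apply_moves([
  {"jaw": 1, "linear": [0.001, 0, 0], "roll": 0},
  {"jaw": 1, "linear": [0.001, 0, 0], "roll": 0},
])

```text
t: 6.8
tool_pos: [0.6167, 0.1989, 0.1002]
orientation: [-2.22, 0.002, 2.219]
force: [0.3, -0.2, -4.1]
opening: 0.037
```

Call:
apply_moves([
  {"jaw": 1, "linear": [0.001, 0, 0], "roll": 0},
  {"jaw": 1, "linear": [0.001, 0, 0], "roll": 0},
])

```text
t: 7.05
tool_pos: [0.6168, 0.199, 0.1001]
orientation: [-2.22, 0.002, 2.219]
force: [-2.0, -0.6, 0.5]
opening: 0.0368
```

The weight has come off (-5 → +0.5 N) at the expected height, so the bush is on the pan. I'll release it and rise straight up.

Call:
apply_moves([
  {"jaw": 0.1, "linear": [0, 0, 0], "roll": 0},
  {"jaw": -0.3, "linear": [0, 0, 0], "roll": 0},
  {"jaw": -0.6, "linear": [0, 0, 0], "roll": 0},
  {"jaw": -0.8, "linear": [0, 0, 0], "roll": 0},
  {"jaw": -0.8, "linear": [0, 0, 0], "roll": 0},
  {"jaw": -0.8, "linear": [-0.04, 0, 0], "roll": 0},
  {"jaw": -0.8, "linear": [-0.1, 0, 0], "roll": 0},
  {"jaw": -0.8, "linear": [-0.18, 0, 0], "roll": 0},
  {"jaw": -0.8, "linear": [-0.25, 0, 0], "roll": 0},
  {"jaw": -0.8, "linear": [-0.25, 0, 0.1], "roll": 0},
  {"jaw": 1, "linear": [-0.25, -0.02, 0.2], "roll": 0},
  {"jaw": 1, "linear": [-0.25, -0.05, 0.27], "roll": 0},
  {"jaw": 1, "linear": [-0.25, -0.05, 0.27], "roll": 0},
  {"jaw": 1, "linear": [-0.25, -0.05, 0.27], "roll": 0},
])

```text
t: 8.8
tool_pos: [0.4553, 0.2294, 0.2504]
orientation: [-2.222, 0.002, 2.218]
force: [0.2, 0.1, 0.1]
opening: 0.0482
```

Run:
```python
from h import *
plan([.452,.2295,.12],[0,1])
A=[]
for n in("top","side","wrist"):
    p,K,W=cam(n); hsv=cv2.cvtColor(p,cv2.COLOR_BGR2HSV)
    for nm,lo,hi,z in(("green",(50,120,90),(75,255,255),.0665),("red",(0,150,120),(6,255,255),.0665),("brass",(10,90,90),(24,255,255),.108)):
        m=cv2.morphologyEx(cv2.inRange(hsv,lo,hi),cv2.MORPH_CLOSE,np.ones((3,3)))
        k,l,st,c=cv2.connectedComponentsWithStats(m)
        for i in range(1,k):
            g=ray(K,W,*c[i],z)
            if st[i,4]>60 and np.hypot(*(g[:2]-[.55,.2]))<.17: print(n,nm,c[i].round(1),st[i],g[:2].round(4))
    if n!="wrist":
        q=proj(K,W,(.55,.2,.1)).astype(int); q=np.maximum(q,[100,100]); p=p[q[1]-100:q[1]+100,q[0]-100:q[0]+100]
        A.append(cv2.resize(p,(390,390)))
cv2.imwrite("pics/s4.png",np.hstack(A))
```

```text
t 8.8 pos [0.4553 0.2294 0.2504] F [0.2 0.1 0.1] open 0.0482
axes x,y,z: [[0.002, 0.001, -1.0], [-0.003, -1.0, -0.001], [-1.0, 0.003, -0.002]]
linear [ 0.2173 -0.      0.0058]
roll deg -0.14 norm -0.0048 q6 1.939
top green [132.9 245.4] [123 234  19  16  97] [0.4421 0.2253]
top red [169.2 242.2] [161 234  18  17 284] [0.4556 0.1489]
top brass [153.6 164.2] [141 151  27  27 520] [0.6136 0.1942]
side green [159.5 136.6] [150 130  20  14 190] [0.4545 0.2299]
side red [171.  156.2] [161 149  21  16 223] [0.4586 0.1505]
side brass [229.7 112.7] [221  96  19  33 492] [0.6183 0.1974]
wrist green [251.2 178.8] [237 165  29  29 774] [0.4547 0.2334]
wrist red [312.6 175.3] [299 161  29  29 777] [0.459  0.1544]
wrist brass [282.9  27.8] [ 258    0   51   60 2202] [0.616 0.201]
```

View pics/s4.png

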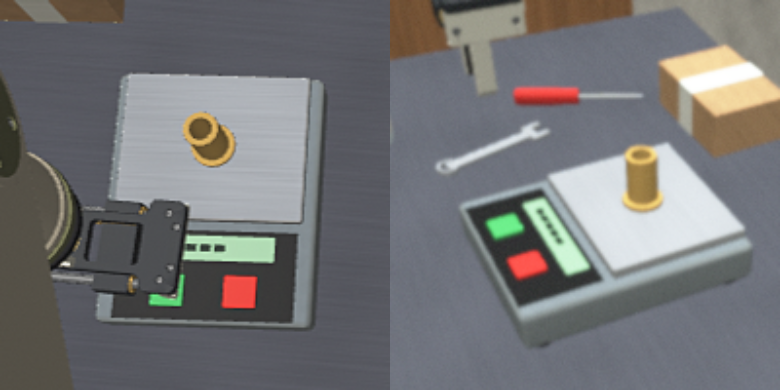

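The bush stands upright in the pan's middle (crop: flange (214,145) top, (642,200) side). The green key is at about (0.4535, 0.2305). I'll shut the fingers and descend over it.

Call:
apply_moves([
  {"jaw": 1, "linear": [0.05, -0.002, 0.003], "roll": 0},
  {"jaw": 1, "linear": [0.13, -0.002, 0.003], "roll": 0},
  {"jaw": 1, "linear": [0.2, -0.002, 0.003], "roll": 0},
  {"jaw": 1, "linear": [0.25, -0.002, 0.003], "roll": 0},
  {"jaw": 1, "linear": [0.28, -0.002, 0.003], "roll": 0},
  {"jaw": 1, "linear": [0.292, -0.002, 0.003], "roll": 0},
  {"jaw": 1, "linear": [0.292, -0.002, 0.003], "roll": 0},
  {"jaw": 1, "linear": [0.292, -0.002, 0.003], "roll": 0},
])

```text
t: 9.95
tool_pos: [0.4551, 0.2306, 0.0761]
orientation: [-2.222, 0.003, 2.216]
force: [0.6, -0.2, 0.1]
opening: 0.0004
```

Run:
```python
from h import *
plan([.4535,.2305,.0665],[0,1])
p,K,W=cam("side");q=proj(K,W,(.4535,.2305,.0665)).astype(int);print(q)
cv2.imwrite("pics/s5.png",cv2.resize(p[q[1]-50:q[1]+50,q[0]-60:q[0]+60],(720,600),interpolation=cv2.INTER_CUBIC))
```

```text
t 9.95 pos [0.4551 0.2306 0.0761] F [ 0.6 -0.2  0.1] open 0.0004
axes x,y,z: [[0.003, 0.001, -1.0], [-0.004, -1.0, -0.001], [-1.0, 0.004, -0.003]]
linear [0.016  0.0002 0.0027]
roll deg -0.23 norm -0.0075 q6 1.943
[159 136]
```

View pics/s5.png

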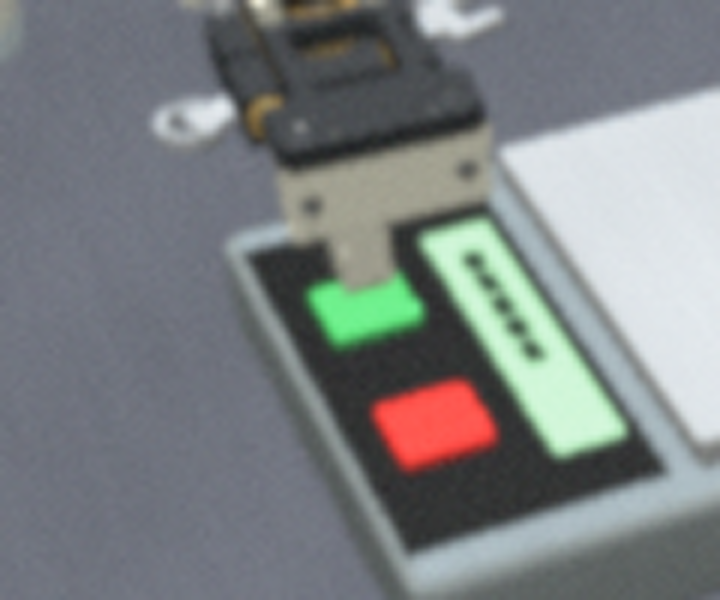

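The closed tips are just above the green key (tip at (368,285), key at (365,310)); the red key is well away at (435,423). I'll press down in small steps.

Call:
apply_moves([
  {"jaw": 1, "linear": [0.008, 0, 0.002], "roll": 0},
  {"jaw": 1, "linear": [0.013, 0, 0.002], "roll": 0},
  {"jaw": 1, "linear": [0.015, 0, 0.002], "roll": 0},
  {"jaw": 1, "linear": [0.0155, 0, 0.002], "roll": 0},
  {"jaw": 1, "linear": [0.0155, 0, 0.002], "roll": 0},
])

```text
t: 10.62
tool_pos: [0.4538, 0.2306, 0.0668]
orientation: [-2.222, 0.003, 2.216]
force: [-0.3, -0.4, -0.5]
opening: 0.0005
```

Call:
apply_moves([
  {"jaw": 1, "linear": [0.001, 0, 0], "roll": 0},
  {"jaw": 1, "linear": [0.002, 0, 0], "roll": 0},
  {"jaw": 1, "linear": [0.002, 0, 0], "roll": 0},
])

```text
t: 11.0
tool_pos: [0.454, 0.2307, 0.0659]
orientation: [-2.222, 0.003, 2.215]
force: [-2.0, -1.0, 2.8]
opening: 0.0
```

Call:
apply_moves([
  {"jaw": 1, "linear": [0.001, 0, 0], "roll": 0},
  {"jaw": 1, "linear": [0.0015, 0, 0], "roll": 0},
  {"jaw": 1, "linear": [0.0015, 0, 0], "roll": 0},
])

```text
t: 11.38
tool_pos: [0.454, 0.2307, 0.0653]
orientation: [-2.222, 0.003, 2.215]
force: [-3.3, -1.5, 7.0]
opening: 0.0006
```

Call:
apply_moves([
  {"jaw": 1, "linear": [0.0008, 0, 0], "roll": 0},
  {"jaw": 1, "linear": [0.0008, 0, 0], "roll": 0},
])

```text
t: 11.62
tool_pos: [0.454, 0.2307, 0.0653]
orientation: [-2.222, 0.003, 2.216]
force: [-4.1, -1.1, 7.9]
opening: 0.0009
```

Call:
apply_moves([
  {"jaw": 1, "linear": [0.0008, 0, 0], "roll": 0},
  {"jaw": 1, "linear": [0.0008, 0, 0], "roll": 0},
  {"jaw": 1, "linear": [0.0008, 0, 0], "roll": 0},
  {"jaw": 1, "linear": [0.0008, 0, 0], "roll": 0},
  {"jaw": 1, "linear": [0.0008, 0, 0], "roll": 0},
  {"jaw": 1, "linear": [0.0008, 0, 0], "roll": 0},
  {"jaw": 1, "linear": [0.0008, 0, 0], "roll": 0},
  {"jaw": 1, "linear": [0.0008, 0, 0], "roll": 0},
])

```text
t: 12.62
tool_pos: [0.454, 0.2307, 0.0653]
orientation: [-2.222, 0.003, 2.216]
force: [-3.7, -1.9, 8.5]
opening: 0.0004
```

Held at about 8 N for over a second. Next I'll come clear: up, then back towards the robot.

Call:
apply_moves([
  {"jaw": 1, "linear": [-0.01, 0, 0], "roll": 0},
  {"jaw": 1, "linear": [-0.06, 0, 0], "roll": 0},
  {"jaw": 1, "linear": [-0.15, 0, 0], "roll": 0},
  {"jaw": 1, "linear": [-0.25, 0, 0], "roll": 0},
  {"jaw": 1, "linear": [-0.3, 0, 0.08], "roll": 0},
  {"jaw": 1, "linear": [-0.3, 0, 0.08], "roll": 0},
  {"jaw": 1, "linear": [-0.3, 0, 0.08], "roll": 0},
])

```text
t: 13.5
tool_pos: [0.4055, 0.2306, 0.2447]
orientation: [-2.223, 0.002, 2.216]
force: [0.1, 0.2, 0.1]
opening: 0.0002
```

Run:
```python
from h import *
s=read_state();print(s["t"],np.round(s["force"],1),np.round(s["tool_pos"],3))
A=[]
for n in("top","side"):
    p,K,W=cam(n); q=proj(K,W,(.55,.2,.1)).astype(int); q=np.maximum(q,[100,100])
    A.append(cv2.resize(p[q[1]-100:q[1]+100,q[0]-100:q[0]+100],(390,390)))
cv2.imwrite("pics/s6.png",np.hstack(A))
```

```text
13.5 [0.1 0.2 0.1] [0.406 0.231 0.245]
```

View pics/s6.png

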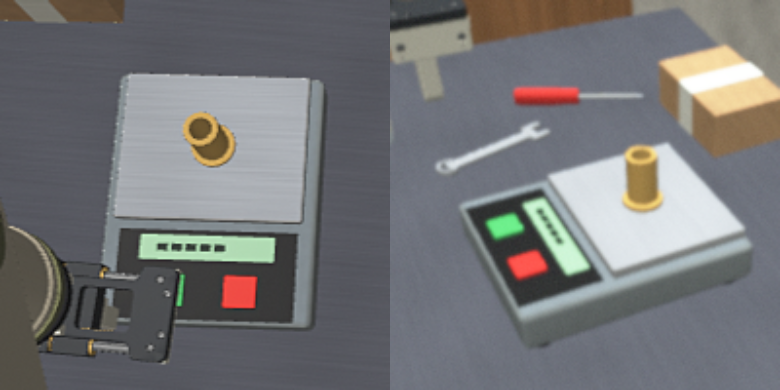

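The bush still stands mid-pan (flange at (214,145) top, (642,200) side), both keys look intact, and the robot is clear with the force at zero.

```bash
python3 -c "
from plant import *
print(close_job())"
```

```text
the job is handed in; nothing more can be done
None
```

The job is done and handed in, at about 13.5 s on the robot's clock against the 48 s limit.

- **Bush:** I picked the largest of the three brass bushes and set it flange down in the middle of the pan. I let go only once the force readings showed the pan carrying its weight.
- **Key:** I pressed the green key with the closed fingers, reaching 7.9–8.5 N, and held it for over a second. The red key was never touched.
- **Last check:** The final pictures show the bush still upright mid-pan and both keys looking intact. The arm is clear, with the force reading near zero.
- **Disagreements:** The cameras differed by 2–5 mm on positions, so I used values between them. The press also showed about 4 N of sideways force.
- **Not checked:** I did not read the scale's display, so the only evidence that the key registered is the force and hold time.

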